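# Set the bearing cap of the marked drive unit

### The job

Two drive units stand on the bench, one marked with a red puck and one with a green puck. On the red-marked unit, screw the blue knurled cap down clockwise until it bottoms out on its collar, then back it off a quarter turn and finish while still gripping that cap in this position. Leave the green-marked unit's cap as it is, and do not disturb the other things on the bench.

Things in the scene. Friction and masses are not known exactly. Their poses are not given: they have to be found in the camera images.
- drive_a: drive unit A, fixed: aluminium plate 220 x 120 x 10 mm, long side along x; origin: centre of its underside, z up. Centred on it a block 64 x 64 mm, top 50 mm above the origin. A motor with a gear, 42 x 42 mm, up to 46 mm high, at x = -80 mm. Marker puck at about x 85, y 30 mm, a small loose part at about x 85, y -30 mm. Units A and B look alike but for the marker
- drive_b: drive unit B, fixed: aluminium plate 220 x 120 x 10 mm, long side along x; origin: centre of its underside, z up. Centred on it a block 64 x 64 mm, top 50 mm above the origin. A motor with a gear, 42 x 42 mm, up to 46 mm high, at x = -80 mm. Marker puck at about x 85, y 30 mm, a small loose part at about x 85, y -30 mm. Units A and B look alike but for the marker
- cap_a: blue knurled cap of unit A: upright cylinder, 44 mm diameter, 28 mm high, 60 g, captive on a right-hand thread on the unit's vertical axis; sinks 8 mm per full clockwise turn. Turns with about 0.08 N m and stays where left. Origin: centre of its underside; z up; a white line on top runs along its x axis to the rim. Grip it round its side from above
- cap_b: blue knurled cap of unit B: upright cylinder, 44 mm diameter, 28 mm high, 60 g, captive on a right-hand thread on the unit's vertical axis; sinks 8 mm per full clockwise turn. Turns with about 0.08 N m and stays where left. Origin: centre of its underside; z up; a white line on top runs along its x axis to the rim. Grip it round its side from above
- collar_a (a point): centre of the top of unit A's dark steel collar, on the cap's axis, 66 mm above the unit's origin and 16 mm above the block: the cap's underside rests here when bottomed. The collar is 34 mm in diameter, narrower than the cap, so fingertips may reach a little below the cap
- collar_b (a point): centre of the top of unit B's dark steel collar, on the cap's axis, 66 mm above the unit's origin and 16 mm above the block: the cap's underside rests here when bottomed. The collar is 34 mm in diameter, narrower than the cap, so fingertips may reach a little below the cap
- turn_a (a joint): angle of cap A in rad: 0 = bottomed out hard on its collar, growing as the cap is unscrewed (counter-clockwise seen from above); hard stop at 4.6. Turn clockwise seen from above to lower it; past the stop gripping fingers simply slip round it
- turn_b (a joint): angle of cap B in rad: 0 = bottomed out hard on its collar, growing as the cap is unscrewed (counter-clockwise seen from above); hard stop at 4.6. Turn clockwise seen from above to lower it; past the stop gripping fingers simply slip round it
- mark_a (a point): outer end of the white line on top of cap A: 20 mm out from the cap's axis, on its top face
- mark_b (a point): outer end of the white line on top of cap B: 20 mm out from the cap's axis, on its top face
- puck_red: red marker puck, 30 mm in diameter, 10 mm high, held by magnet on the plate of the drive unit that must be adjusted (about 90 mm from that unit's origin). Origin: centre of its underside
- puck_green: green marker puck, same size, on the plate of the other drive unit, which must be left alone. Origin: centre of its underside
- bearing: bystander: loose steel bearing, 26 mm in diameter, 8 mm high, on the plate of unit A; origin centre of its underside
- pinion: bystander: loose black pinion, 28 mm in diameter, 8 mm high, on the plate of unit B; origin centre of its underside
- multimeter: bystander: black multimeter with a yellow dial lying beyond the units, 75 x 150 x 34 mm (about 42 mm with its dial); origin centre of its underside
- board: bystander: green circuit board lying flat at the right side, 90 x 130 mm, up to 15 mm high with its parts; origin centre of its underside
- flux_jar: bystander: amber jar with an orange cap, 60 mm in diameter, 70 mm high; origin centre of its underside
- motor: bystander: loose stepper motor standing at the left side, 42 x 42 x 40 mm with a 20 mm shaft on top; origin centre of its underside
- screwdriver: bystander: screwdriver lying beyond the units, handle to the right (-y); origin underneath its middle

How it is judged:
By the outcome, as a careful person would: the job done as asked, in the order asked, and still so for the second after the job is handed in, while the arm keeps its last pose, push and grip.
It also fails if it takes over 64 s, if anything falls off the work surface, if the arm or the gripper's body presses on something with over 40 N, if the wrist force passes 120 N, or if a joint passes its speed limit or range.

### The arm

A 6-joint arm with a two-finger parallel gripper is mounted at the origin on the work surface. World frame = base frame: x ahead of the robot, y to its left, z up, the work surface at z = 0. Lengths are in m, angles in rad, forces in N, time in s.
With the tool pointing down it reaches from about 0.3 to 0.775 m from the base axis. Payload 14.6 kg.
Tool frame: the origin (TCP) lies on the centre line of the jaws, within the pads' length; the fingertips stand 19 mm ahead of it and the grasp point (between the pads) is the TCP; y points along the fingers, x is the direction in which the jaws open and shut, and the axes are right-handed (so a half turn about y gives the same grasp; the last joint's range is limited). The gripper opens to 94 mm and grips with 3 to 60 N. Pads are 16 mm wide; open, the fingers measure 119 mm over their backs; the gripper's body (75 mm by 177 mm) begins 78 mm behind the grasp point.
Start: joints at [1.27, 0.3, 1.521, -0, 1.321, -0.067], TCP at [0.127, 0.535, 0.186] pointing down, gripper open.
Joint ranges: [-3.03, 3.03], [-0.79, 2.21], [0.23, 2.52], [-1.04, 4.18], [0, 3.07], [-2.55, 2.55]. Speed limits (rad/s): [2.22, 2.22, 2.57, 3.14, 3.14, 3.14].

### API

Orientations are given as [roll, pitch, yaw] about the fixed x, y, z axes, in that order (R = Rz(yaw) Ry(pitch) Rx(roll)).
In Python, from station import get_obs, cams, workorder gives the robot as it stands.
- The arm moves only by the shell command python3 -m handwheel 'ROWS' [FORCE]. ROWS is JSON, a list of rows, each an object of numbers: "fingers": the opening, from -1 (shut) to 1 (fully open); "x", "y", "z": the shift along the tool's x, y, z in m; "spin": the turn about the tool's y in degrees. In form: [{"fingers": .., "x": .., "y": .., "z": .., "spin": ..}, ...]. A call has exactly 10 rows; each row is the pose to reach, as a shift and turn from the pose commanded when the call began, along the tool's axes at that moment; what a row does not reach only later rows make up. A row lasts 1/10 s, in which the tool goes at most 50 mm and 8.59 degrees, less where a joint would pass 70% of its speed; a pose out of reach is approached as far as the arm can. A call with a gripper value outside its range is refused whole. The fingers move at their own pace and stop on an object; FORCE is the grip in N (left out, the last holds). Time passes only in rows, so rows that repeat a pose let the fingers close, or fill a call up. It gives the time, the measured TCP pose, the force and the opening at its end, in the units of the state.
- get_obs(): the state, without advancing time (a new reading comes with each control period).
- cams.camera(name): name is "side" or "top" or "wrist"; returns (picture, depth): 400x640x3 uint8, red, green, blue; 400x640 float32, m along the optical axis (not along the pixel's ray), 0 where there is no reading.
- cams.get_calibration(name): a dict with "fx", "fy", "cx", "cy" (pixels), "dist" ([k1, k2, p1, p2, k3] as OpenCV has them; the pictures are not rectified), "view" (4x4, takes a point from world to camera coordinates). Camera axes: x right, y down, z forward; pixel columns grow to the right and rows downward; lengths in m; the calibration is good to about 2 mm. A picture is of the moment at which its call begins: read the wrist's pose just before it. get_calibration takes no time and is no camera call; for the wrist camera it gives the pose at the moment of the call.
- workorder.hand_in(): hands the job in, once; it reports no verdict.
The state is a dict: "time_s": time; "qpos": joint angles; "joint_vel": joint speeds; "tau": joint torques, N m; "ee_pos": TCP position; "eef_rot": TCP orientation; "force": force on the tool from outside, world axes, zero at the start; "moment": the same for the moment, N m; "grip_width": finger opening in m.
Only numpy, scipy, OpenCV 4.12 (cv2) and the standard library are available. Lean on these libraries where they do the work, as an engineer would, in place of code of your own. Each camera call takes 0.05 s, during which the arm holds its last target. There are 200 camera calls.

## Working session

There is one attempt and no reset: what is moved stays moved. The work goes in short steps, Python scripts to look and compute and a shell command to move; the robot and the scene stay as the last step left them, time stands still between calls to the robot, and variables do not carry over. Pictures are saved under pics/ and viewed, about 8 in all and at most 12, crops included, and the job is handed in when it is done.

```bash
ls; mkdir -p pics; python3 - <<'E'
from station import get_obs,cams
import cv2
print(get_obs())
for n in("top","side"):
    im,d=cams.camera(n); cv2.imwrite(f"pics/{n}1.png",im[:,:,::-1]); import numpy as np
    np.savez(f"pics/{n}1.npz",im=im,d=d); print(n,cams.get_calibration(n))
E
```

```text
pics
{'time_s': 0.0, 'qpos': array([ 1.27039936e+00,  3.00449775e-01,  1.52158010e+00, -3.02662448e-06,
        1.32074301e+00, -6.66153470e-02]), 'joint_vel': array([ 0.00059023, -0.00030418, -0.0002803 ,  0.00145737,  0.00097972,
       -0.0008938 ]), 'tau': array([ 2.18268862e-03, -5.31809771e+01, -3.52741814e+01,  7.09030358e-02,
        2.42699473e-02, -6.88259024e-05]), 'ee_pos': array([0.12733566, 0.53475131, 0.18539847]), 'eef_rot': array([-1.57072069e+00,  1.17780413e-03,  1.33701550e+00]), 'force': array([ 0.55291333, -0.20067048,  0.07113542]), 'moment': array([ 0.00756672,  0.03883756, -0.03899225]), 'grip_width': 0.09424039148916982}
top {'fx': 396.7426830157888, 'fy': 396.7426830157888, 'cx': 323.38278292535557, 'cy': 197.16533249838525, 'dist': array([-0.04822064,  0.        ,  0.        ,  0.        ,  0.        ]), 'view': array([[-0.03587685, -0.99935294, -0.0025605 ,  0.03320722],
       [-0.97166898,  0.03548169, -0.23366737,  0.62942024],
       [ 0.23360702, -0.00589529, -0.97231322,  0.96417464],
       [ 0.        ,  0.        ,  0.        ,  1.        ]])}
side {'fx': 422.87461648916576, 'fy': 422.87461648916576, 'cx': 320.31619401099636, 'cy': 198.12434730517418, 'dist': array([-0.05339726,  0.        ,  0.        ,  0.        ,  0.        ]), 'view': array([[-8.31227666e-01, -5.55931639e-01,  7.62219298e-04,
         5.19404210e-01],
       [-4.21624461e-01,  6.29517077e-01, -6.52641604e-01,
         3.21428291e-01],
       [ 3.62344286e-01, -5.42815127e-01, -7.57666388e-01,
         9.60258282e-01],
       [ 0.00000000e+00,  0.00000000e+00,  0.00000000e+00,
         1.00000000e+00]])}
```

View pics/top1.png

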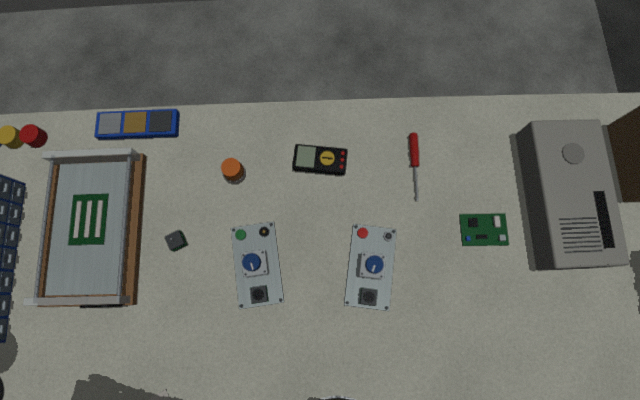

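View pics/side1.png

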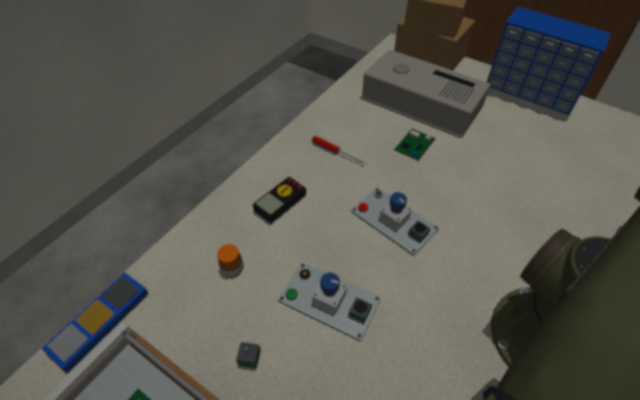

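```bash
cat > h.py <<'E'
import numpy as np,cv2
def K(c): return np.array([[c["fx"],0,c["cx"]],[0,c["fy"],c["cy"]],[0,0,1.]])
def ray(c,px,z):
    u=cv2.undistortPoints(np.array(px,float).reshape(-1,1,2),K(c),c["dist"])[:,0]
    V=c["view"];R=V[:3,:3];o=-R.T@V[:3,3]
    d=np.c_[u,np.ones(len(u))]@R
    return o+d*((z-o[2])/d[:,2])[:,None]
def proj(c,P):
    V=c["view"];r,_=cv2.Rodrigues(V[:3,:3])
    return cv2.projectPoints(np.array(P,float).reshape(-1,1,3),r,V[:3,3],K(c),c["dist"])[0][:,0]
def mask(im,lo,hi):
    return cv2.inRange(cv2.cvtColor(im,cv2.COLOR_RGB2HSV),lo,hi)
def blobs(m,amin=20):
    n,_,st,ce=cv2.connectedComponentsWithStats(m)
    return [(st[i],ce[i]) for i in range(1,n) if st[i][4]>=amin]
E
python3 - <<'E'
from station import cams
from h import *
for n in("top","side"):
    f=np.load(f"pics/{n}1.npz");im,d=f["im"],f["d"];c=cams.get_calibration(n)
    for nm,lo,hi,z in(("blue",(100,120,40),(125,255,255),.09),("red",(0,130,80),(8,255,255),.02),("green",(50,100,40),(80,255,255),.02)):
        for s,ce in blobs(mask(im,lo,hi),25):
            if s[4]<900: 
                u,v=ce.astype(int);P=ray(c,[ce],z)[0]
                # depth-based height
                q=cv2.undistortPoints(ce.reshape(1,1,2),K(c),c["dist"])[0,0];V=c["view"]
                W=V[:3,:3].T@(d[v,u]*np.r_[q,1]-V[:3,3])
                print(n,nm,s,ce.round(1),P.round(4),"depth",W.round(4))
im=np.load("pics/top1.npz")["im"][215:315,335:405]
cv2.imwrite("pics/c1.png",cv2.resize(im,None,fx=6,fy=6,interpolation=2)[:,:,::-1])
E
```

```text
top blue [ 95 109  84  30 863] [140.7 126.9] [0.8419 0.5019 0.09  ] depth [0.8696 0.5314 0.0295]
top blue [  0 175  25  10  44] [ 11.6 179.7] [0.7056 0.8497 0.09  ] depth [0.7169 0.8791 0.0548]
top blue [  0 198  23   8  53] [ 11.  201.6] [0.6447 0.8419 0.09  ] depth [0.6552 0.8756 0.0494]
top blue [  0 221  19   7  47] [  8.7 224. ] [0.5843 0.8393 0.09  ] depth [0.5931 0.8759 0.0457]
top blue [  0 243  17   7  47] [  7.1 246.5] [0.525 0.835 0.09 ] depth [0.5326 0.88   0.0354]
top blue [243 254  17  16 204] [251.  261.2] [0.4693 0.1965 0.09  ] depth [0.4689 0.1956 0.095 ]
top blue [366 256  17  17 194] [374.1 263.4] [ 0.4528 -0.1093  0.09  ] depth [ 0.4525 -0.1087  0.095 ]
top blue [  0 268  13   4  38] [  5.9 269.7] [0.4654 0.8297 0.09  ] depth [0.47   0.8781 0.0308]
top blue [  0 292  10   3  29] [  4.3 293. ] [0.4067 0.8259 0.09  ] depth [0.4079 0.8768 0.0275]
top blue [  0 315   8   4  25] [  3.8 316.8] [0.3484 0.8198 0.09  ] depth [0.3456 0.8772 0.0189]
top red [ 19 124  19  19 247] [ 28.1 133.1] [0.8708 0.8791 0.02  ] depth [0.8613 0.862  0.0411]
top red [410 133   9  33 195] [
[... 281 characters left out ...]
[391 193  15  17 169] [396.9 201.1] [ 0.4512 -0.1027  0.09  ] depth [ 0.4486 -0.0948  0.0994]
side blue [321 274  17  20 247] [328.8 283.3] [0.4674 0.2011 0.09  ] depth [0.4645 0.206  0.1001]
side red [313 137  26  14 132] [325.2 143.2] [ 0.7748 -0.2524  0.02  ] depth [ 0.7716 -0.2474  0.0253]
side red [359 203   9   8  59] [363.  206.6] [ 0.5406 -0.09    0.02  ] depth [ 0.5415 -0.0919  0.0176]
side green [396 134  38  25 411] [414.2 145. ] [ 0.532  -0.4053  0.02  ] depth [ 0.5369 -0.4213  0.0055]
side green [286 289  11  10  87] [291.1 293.6] [0.548  0.2413 0.02  ] depth [0.5472 0.2422 0.0223]
side green [129 390  20  10 113] [138.5 395.9] [0.6701 0.6102 0.02  ] depth [0.6574 0.6101 0.0458]
```

View pics/c1.png

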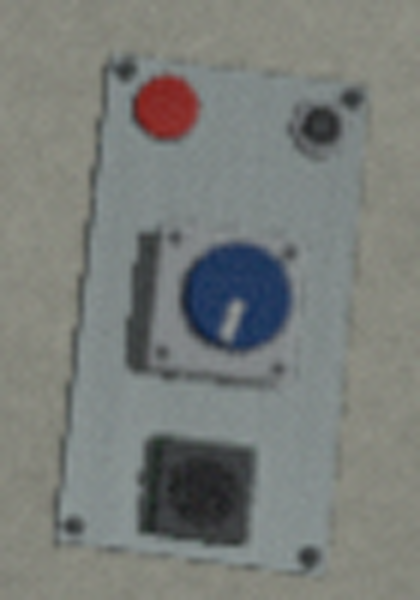

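Red is unit A, on the right: in the crop, the red puck is top left and the white line points toward the robot. Cap is at about (0.4525, -0.108) with its top at z≈0.097. I'll grip at q6≈-2.4, so one grip can cover the full clockwise travel.

```bash
python3 -m handwheel '[{"fingers":1,"x":-0.03,"y":0,"z":-0.025,"spin":-5},{"fingers":1,"x":-0.065,"y":0,"z":-0.055,"spin":-10},{"fingers":1,"x":-0.10,"y":0,"z":-0.085,"spin":-15},{"fingers":1,"x":-0.135,"y":0,"z":-0.115,"spin":-20},{"fingers":1,"x":-0.17,"y":0,"z":-0.145,"spin":-25},{"fingers":1,"x":-0.205,"y":0,"z":-0.175,"spin":-30},{"fingers":1,"x":-0.24,"y":0,"z":-0.205,"spin":-35},{"fingers":1,"x":-0.275,"y":0,"z":-0.235,"spin":-40},{"fingers":1,"x":-0.31,"y":0,"z":-0.26,"spin":-44},{"fingers":1,"x":-0.34,"y":0,"z":-0.285,"spin":-48}]' 20
python3 - <<'E'
from station import get_obs
import numpy as np
o=get_obs();print(o["ee_pos"],o["eef_rot"],o["qpos"])
y=o["eef_rot"][2];d=np.array([.4525,-.108])-o["ee_pos"][:2]
print("x",d@[np.cos(y),np.sin(y)],"z",d@[-np.sin(y),np.cos(y)])
E
```

```text
time_s: 1.1
ee_pos: [0.3261, 0.1364, 0.186]
eef_rot: [-1.571, 0.0, 2.177]
force: [1.1, 0.4, 0.7]
grip_width: 0.0939
[0.32606879 0.13637782 0.1859639 ] [-1.57101883e+00  7.93408683e-05  2.17740818e+00] [ 2.92404163e-01 -1.58372346e-01  2.01159610e+00 -6.96382059e-06
  1.28813277e+00 -1.88500209e+00]
x -0.2728537708504865 z 0.03544274636798725
```

```bash
python3 -m handwheel '[{"fingers":1,"x":-0.03,"y":0,"z":0.004,"spin":0},{"fingers":1,"x":-0.07,"y":0,"z":0.009,"spin":0},{"fingers":1,"x":-0.11,"y":0,"z":0.014,"spin":0},{"fingers":1,"x":-0.15,"y":0,"z":0.019,"spin":0},{"fingers":1,"x":-0.19,"y":0,"z":0.024,"spin":0},{"fingers":1,"x":-0.23,"y":0,"z":0.03,"spin":0},{"fingers":1,"x":-0.26,"y":0,"z":0.034,"spin":0},{"fingers":1,"x":-0.273,"y":0,"z":0.035,"spin":0},{"fingers":1,"x":-0.273,"y":0,"z":0.035,"spin":0},{"fingers":1,"x":-0.273,"y":0,"z":0.035,"spin":0}]' 20
cat > look.py <<'E'
import sys
from station import get_obs,cams
from h import *
n=sys.argv[1];z=float(sys.argv[2])
o=get_obs();c=cams.get_calibration(n);im,d=cams.camera(n)
cv2.imwrite(sys.argv[3],im[:,:,::-1]);np.savez(sys.argv[3]+".npz",im=im,d=d,view=c["view"])
print(o["ee_pos"].round(4),o["eef_rot"].round(3),o["qpos"].round(3))
for s,ce in blobs(mask(im,(100,120,40),(125,255,255)),60):
    print(s,ce.round(1),ray(c,[ce],z)[0].round(4))
E
python3 look.py wrist .097 pics/w1.png
```

```text
time_s: 2.1
ee_pos: [0.4517, -0.1054, 0.1858]
eef_rot: [-1.57, -0.001, 2.175]
force: [-0.3, 0.7, 0.7]
grip_width: 0.0939
[ 0.4517 -0.1054  0.1858] [-1.570e+00 -1.000e-03  2.175e+00] [-0.308  0.107  1.753  0.     1.282 -2.483]
[ 40  65  20  16 232] [49.3 72.7] [ 0.4881 -0.3247  0.097 ]
[ 288  164   49   53 1636] [312.2 189.6] [ 0.4497 -0.1088  0.097 ]
```

View pics/w1.png

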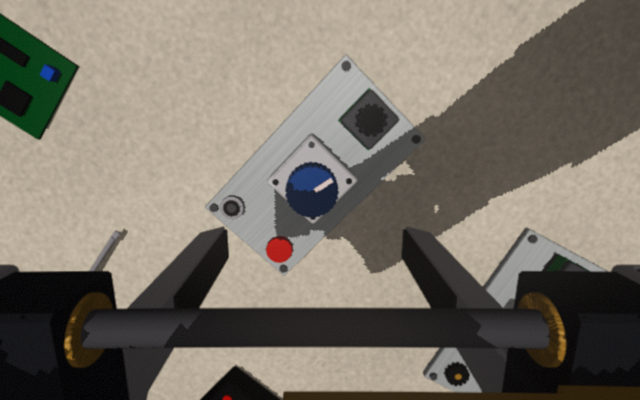

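```bash
cat > cap.py <<'E'
import sys
from station import cams
from h import *
def cap(f,n,ctr=(.451,-.108)):
    a=np.load(f);c=dict(cams.get_calibration(n));c["view"]=a["view"] if "view" in a else c["view"];im,d=a["im"],a["d"]
    vv,uu=np.mgrid[0:400,0:640];q=cv2.undistortPoints(np.c_[uu.ravel(),vv.ravel()].astype(float).reshape(-1,1,2),K(c),c["dist"])[:,0]
    V=c["view"];W=(d.reshape(-1,1)*np.c_[q,np.ones(len(q))]-V[:3,3])@V[:3,:3];W=W.reshape(400,640,3)
    near=(np.hypot(W[...,0]-ctr[0],W[...,1]-ctr[1])<.035)&(d>0)&(W[...,2]<.11)
    zt=np.percentile(W[near&(W[...,2]>.088)][:,2],60)
    m=near&(abs(W[...,2]-zt)<.003);P=W[m]
    (x,y),r=cv2.minEnclosingCircle(P[:,:2].astype(np.float32))
    s=cv2.cvtColor(im,cv2.COLOR_RGB2HSV);w=m&(s[...,1]<110)&(s[...,2]>110)
    w&=np.hypot(W[...,0]-x,W[...,1]-y)<.0215
    k=W[w];e=k.mean(0)[:2]-[x,y] if len(k) else [0,0]
    print(n,"top z",zt.round(4),"circle",round(x,4),round(y,4),"r",round(r,4),"mean",P.mean(0).round(4),"white",len(k),"ang deg",np.degrees(np.arctan2(e[1],e[0])).round(1))
if __name__=="__main__": cap(sys.argv[1],sys.argv[2])
E
python3 cap.py pics/w1.png.npz wrist; python3 cap.py pics/top1.npz top; python3 cap.py pics/side1.npz side
```

```text
wrist top z 0.0982 circle 0.4519 -0.1083 r 0.0226 mean [ 0.4513 -0.1088  0.0981] white 124 ang deg 158.9
top top z 0.097 circle 0.4515 -0.1099 r 0.0221 mean [ 0.451  -0.1095  0.0968] white 20 ang deg 175.0
side top z 0.098 circle 0.4507 -0.107 r 0.0243 mean [ 0.4492 -0.1069  0.0978] white 0 ang deg 0.0
```

```bash
python3 -m handwheel '[{"fingers":1,"x":-0.003,"y":0.01,"z":0.002,"spin":0},{"fingers":1,"x":-0.003,"y":0.03,"z":0.002,"spin":0},{"fingers":1,"x":-0.003,"y":0.05,"z":0.002,"spin":0},{"fingers":1,"x":-0.003,"y":0.07,"z":0.002,"spin":0},{"fingers":1,"x":-0.003,"y":0.085,"z":0.002,"spin":0},{"fingers":1,"x":-0.003,"y":0.097,"z":0.002,"spin":0},{"fingers":1,"x":-0.003,"y":0.097,"z":0.002,"spin":0},{"fingers":0.2,"x":-0.003,"y":0.097,"z":0.002,"spin":0},{"fingers":0.2,"x":-0.003,"y":0.097,"z":0.002,"spin":0},{"fingers":0.2,"x":-0.003,"y":0.097,"z":0.002,"spin":0}]' 15
python3 look.py wrist .097 pics/w2.png
```

```text
time_s: 3.15
ee_pos: [0.4525, -0.11, 0.0896]
eef_rot: [-1.572, 0.001, 2.175]
force: [0.2, 0.1, -0.1]
grip_width: 0.0735
[ 0.4525 -0.11    0.0896] [-1.572e+00  1.000e-03  2.175e+00] [-0.317  0.223  1.86  -0.     1.057 -2.492]
[ 281  193   75   75 3969] [316.2 231.4] [ 0.4512 -0.1094  0.097 ]
```

View pics/w2.png

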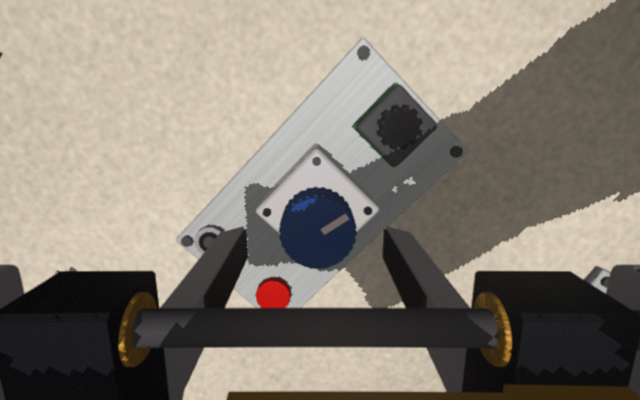

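```bash
python3 -m handwheel '[{"fingers":-1,"x":0,"y":0,"z":0,"spin":0},{"fingers":-1,"x":0,"y":0,"z":0,"spin":0},{"fingers":-1,"x":0,"y":0,"z":0,"spin":0},{"fingers":-1,"x":0,"y":0,"z":0,"spin":0},{"fingers":-1,"x":0,"y":0,"z":0,"spin":0},{"fingers":-1,"x":0,"y":0,"z":0,"spin":0},{"fingers":-1,"x":0,"y":0,"z":0,"spin":0},{"fingers":-1,"x":0,"y":0,"z":0,"spin":0},{"fingers":-1,"x":0,"y":0,"z":0,"spin":0},{"fingers":-1,"x":0,"y":0,"z":0,"spin":0}]' 15
python3 -c "
from station import get_obs
o=get_obs();print(o['moment'],o['force'],o['ee_pos'],o['eef_rot'],o['grip_width'])"
```

```text
time_s: 4.2
ee_pos: [0.4522, -0.1099, 0.089]
eef_rot: [-1.571, 0.0, 2.175]
force: [0.1, 0.4, -0.5]
grip_width: 0.0006
[0.08398805 0.00825629 0.01853744] [ 0.13556707  0.44663845 -0.47802266] [ 0.45219456 -0.10993214  0.08895141] [-1.57081765e+00  2.60223637e-05  2.17474221e+00] 0.0006300405805683357
```

```bash
python3 look.py side .097 pics/s2.png; python3 look.py wrist .097 pics/w3.png; python3 - <<'E'
import cv2,numpy as np
a=cv2.imread("pics/s2.png")[130:260,320:480];b=cv2.imread("pics/w3.png")
cv2.imwrite("pics/m3.png",np.vstack([cv2.resize(a,(370,300),interpolation=2),cv2.resize(b,(370,231))]))
E
```

```text
[ 0.4522 -0.1099  0.089 ] [-1.571  0.     2.175] [-0.317  0.224  1.861  0.     1.057 -2.492]
[ 493    7  118   66 2757] [552.8  34.3] [ 0.3222 -1.2595  0.097 ]
[391 195  13  16 124] [396.1 203.2] [ 0.4476 -0.0893  0.097 ]
[  43  273  104   99 1495] [ 99.4 325.1] [0.8123 0.5607 0.097 ]
[321 274  17  20 246] [328.8 283.3] [0.4653 0.2044 0.097 ]
[ 0.4522 -0.1099  0.089 ] [-1.571 -0.     2.175] [-0.317  0.224  1.861  0.     1.057 -2.492]
[ 280  194   76   63 2120] [316.3 218.9] [ 0.4445 -0.1137  0.097 ]
```

View pics/m3.png

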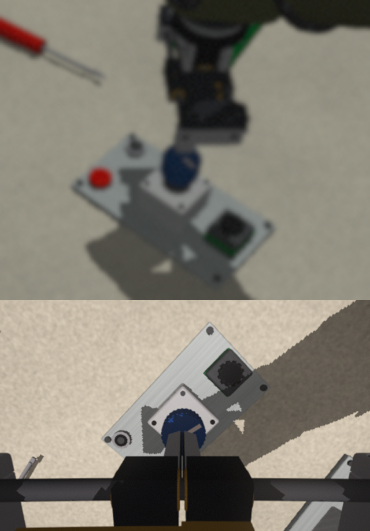

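```bash
python3 - <<'E'
from station import cams
from h import *
for f,n in(("pics/w2.png.npz","wrist"),("pics/w3.png.npz","wrist")):
    a=np.load(f);c=dict(cams.get_calibration(n));V=a["view"];d=a["d"]
    vv,uu=np.mgrid[0:400,0:640];q=cv2.undistortPoints(np.c_[uu.ravel(),vv.ravel()].astype(float).reshape(-1,1,2),K(c),c["dist"])[:,0]
    W=((d.reshape(-1,1)*np.c_[q,np.ones(len(q))]-V[:3,3])@V[:3,:3]).reshape(400,640,3)
    print(f,"cam",(-V[:3,:3].T@V[:3,3]).round(3))
    pts=[(316,200),(316,215),(225,260),(236,245),(240,232),(390,232),(395,245),(400,260)] if "w2" in f else [(316,195),(300,215),(311,225),(311,235),(311,245),(311,260),(322,235)]
    for u,v in pts: print((u,v),d[v,u].round(3),W[v,u].round(4))
E
```

```text
pics/w2.png.npz cam [ 0.395 -0.149  0.289]
(316, 200) 0.197 [ 0.4357 -0.1203  0.0983]
(316, 215) 0.199 [ 0.4428 -0.1154  0.0984]
(225, 260) 0.15 [ 0.4684 -0.1448  0.1497]
(236, 245) 0.168 [ 0.4683 -0.144   0.1317]
(240, 232) 0.18 [ 0.4674 -0.1456  0.1181]
(390, 232) 0.18 [ 0.4239 -0.0828  0.1186]
(395, 245) 0.166 [ 0.4253 -0.0824  0.1328]
(400, 260) 0.151 [ 0.4265 -0.0832  0.1486]
pics/w3.png.npz cam [ 0.395 -0.149  0.288]
(316, 195) 0.198 [ 0.4334 -0.1216  0.0956]
(300, 215) 0.198 [ 0.4475 -0.1228  0.0984]
(311, 225) 0.2 [ 0.449  -0.1143  0.0979]
(311, 235) 0.176 [ 0.4464 -0.1157  0.1222]
(311, 245) 0.167 [ 0.4476 -0.1148  0.1317]
(311, 260) 0.149 [ 0.447  -0.115   0.1502]
(322, 235) 0.175 [ 0.4432 -0.1113  0.1226]
```

```bash
python3 - <<'E'
from station import cams
from h import *
for f,cols in(("pics/w2.png.npz",(243,386,389)),("pics/w3.png.npz",(309,312,322,325))):
    a=np.load(f);c=dict(cams.get_calibration("wrist"));V=a["view"];d=a["d"]
    vv,uu=np.mgrid[0:400,0:640];q=cv2.undistortPoints(np.c_[uu.ravel(),vv.ravel()].astype(float).reshape(-1,1,2),K(c),c["dist"])[:,0]
    W=((d.reshape(-1,1)*np.c_[q,np.ones(len(q))]-V[:3,3])@V[:3,:3]).reshape(400,640,3)
    for u in cols:
        print(f,u,[(v,W[v,u,2].round(3)) for v in range(222,242,2)])
    # body: lowest points in rows below 270
    m=(W[...,2]>.13)&(d>0); print("z of rows",[(v,W[v,300,2].round(3),W[v,200,2].round(3)) for v in range(270,400,15)])
E
python3 look.py top .097 pics/t2.png
```

```text
pics/w2.png.npz 243 [(222, np.float64(0.01)), (224, np.float64(0.011)), (226, np.float64(0.011)), (228, np.float64(0.109)), (230, np.float64(0.111)), (232, np.float64(0.114)), (234, np.float64(0.117)), (236, np.float64(0.118)), (238, np.float64(0.119)), (240, np.float64(0.119))]
pics/w2.png.npz 386 [(222, np.float64(0.011)), (224, np.float64(0.012)), (226, np.float64(0.01)), (228, np.float64(0.11)), (230, np.float64(0.111)), (232, np.float64(0.114)), (234, np.float64(0.117)), (236, np.float64(0.117)), (238, np.float64(0.118)), (240, np.float64(0.118))]
pics/w2.png.npz 389 [(222, np.float64(0.011)), (224, np.float64(0.002)), (226, np.float64(0.002)), (228, np.float64(0.113)), (230, np.float64(0.115)), (232, np.float64(0.118)), (234, np.float64(0.117)), (236, np.float64(0.12)), (238, np.float64(0.123)), (240, np.float64(0.125))]
z of rows [(270, np.float64(0.01), np.float64(0.162)), (285, np.float64(0.01), np.float64(0.174)), (300, np.float64(0.01), np.float64(0.182)), (315, np.float64(0.221), np.float64(0.222)), (330, np.float64(0.225), np.float64(0.225)), (345, np.float64(0.224), np.
[... 1185 characters left out ...]
)), (236, np.float64(0.125)), (238, np.float64(0.126)), (240, np.float64(0.129))]
z of rows [(270, np.float64(0.212), np.float64(0.001)), (285, np.float64(0.218), np.float64(-0.0)), (300, np.float64(0.224), np.float64(0.225)), (315, np.float64(0.229), np.float64(0.23)), (330, np.float64(0.23), np.float64(0.231)), (345, np.float64(0.231), np.float64(0.231)), (360, np.float64(0.23), np.float64(0.229)), (375, np.float64(0.23), np.float64(0.23)), (390, np.float64(0.23), np.float64(0.23))]
[ 0.4522 -0.1099  0.0889] [-1.571 -0.     2.175] [-0.317  0.224  1.861 -0.     1.057 -2.492]
[ 95 109  84  31 865] [140.7 127. ] [0.8386 0.4985 0.097 ]
[243 254  17  16 203] [251.  261.2] [0.4687 0.1953 0.097 ]
```

The fingers closed on air. The wrist depth puts the fingertips at z≈0.110, about 40 mm higher than the reported TCP implies, so they sit 10 mm above the cap. I'll reopen, go 40 mm lower, and check the fingertip heights.

```bash
python3 -m handwheel '[{"fingers":0.6,"x":0,"y":0,"z":0,"spin":0},{"fingers":0.6,"x":0,"y":0,"z":0,"spin":0},{"fingers":0.6,"x":0,"y":0,"z":0,"spin":0},{"fingers":0.6,"x":0,"y":0,"z":0,"spin":0},{"fingers":0.6,"x":0,"y":0,"z":0,"spin":0},{"fingers":0.6,"x":0,"y":0,"z":0,"spin":0},{"fingers":0.6,"x":0,"y":0,"z":0,"spin":0},{"fingers":0.6,"x":0,"y":0,"z":0,"spin":0},{"fingers":0.6,"x":0,"y":0,"z":0,"spin":0},{"fingers":0.6,"x":0,"y":0,"z":0,"spin":0}]' 15
```

```text
time_s: 5.35
ee_pos: [0.4522, -0.1099, 0.089]
eef_rot: [-1.571, 0.0, 2.175]
force: [0.2, -0.7, -0.4]
grip_width: 0.0743
```

```bash
python3 -m handwheel '[{"fingers":0.6,"x":0,"y":0.004,"z":0,"spin":0},{"fingers":0.6,"x":0,"y":0.008,"z":0,"spin":0},{"fingers":0.6,"x":0,"y":0.013,"z":0,"spin":0},{"fingers":0.6,"x":0,"y":0.018,"z":0,"spin":0},{"fingers":0.6,"x":0,"y":0.023,"z":0,"spin":0},{"fingers":0.6,"x":0,"y":0.028,"z":0,"spin":0},{"fingers":0.6,"x":0,"y":0.033,"z":0,"spin":0},{"fingers":0.6,"x":0,"y":0.037,"z":0,"spin":0},{"fingers":0.6,"x":0,"y":0.039,"z":0,"spin":0},{"fingers":0.6,"x":0,"y":0.039,"z":0,"spin":0}]' 15
python3 look.py wrist .098 pics/w4.png; python3 cap.py pics/w4.png.npz wrist
python3 - <<'E'
from station import cams
from h import *
a=np.load("pics/w4.png.npz");c=dict(cams.get_calibration("wrist"));V=a["view"];d=a["d"]
vv,uu=np.mgrid[0:400,0:640];q=cv2.undistortPoints(np.c_[uu.ravel(),vv.ravel()].astype(float).reshape(-1,1,2),K(c),c["dist"])[:,0]
W=((d.reshape(-1,1)*np.c_[q,np.ones(len(q))]-V[:3,3])@V[:3,:3]).reshape(400,640,3)
for u in(243,386): print(u,[(v,W[v,u,2].round(3)) for v in range(222,242,2)])
E
```

```text
time_s: 6.35
ee_pos: [0.4521, -0.1099, 0.0497]
eef_rot: [-1.571, -0.0, 2.175]
force: [-0.2, 1.0, -0.2]
grip_width: 0.0752
[ 0.4521 -0.1099  0.0497] [-1.571 -0.     2.175] [-0.317  0.285  1.891  0.     0.965 -2.492]
[ 271  216   94   89 5956] [316.3 261. ] [ 0.4508 -0.1095  0.098 ]
wrist top z 0.0982 circle 0.4517 -0.1084 r 0.0227 mean [ 0.4508 -0.1091  0.098 ] white 249 ang deg 154.7
243 [(222, np.float64(0.011)), (224, np.float64(0.011)), (226, np.float64(0.01)), (228, np.float64(0.011)), (230, np.float64(0.072)), (232, np.float64(0.073)), (234, np.float64(0.074)), (236, np.float64(0.074)), (238, np.float64(0.073)), (240, np.float64(0.074))]
386 [(222, np.float64(0.047)), (224, np.float64(0.049)), (226, np.float64(0.049)), (228, np.float64(0.05)), (230, np.float64(0.071)), (232, np.float64(0.073)), (234, np.float64(0.073)), (236, np.float64(0.074)), (238, np.float64(0.074)), (240, np.float64(0.075))]
```

View pics/w4.png

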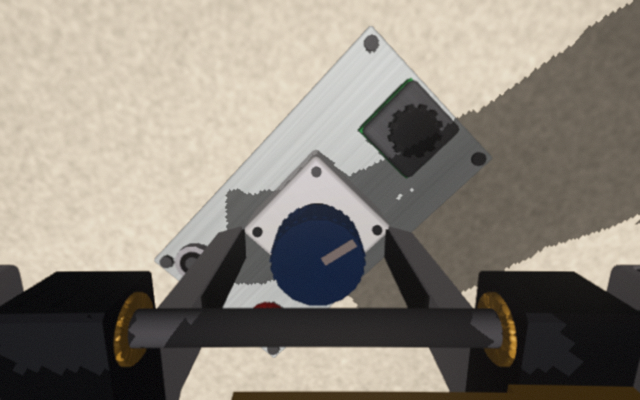

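```bash
python3 -m handwheel '[{"fingers":-1,"x":0,"y":0.001,"z":0,"spin":0},{"fingers":-1,"x":0,"y":0.001,"z":0,"spin":0},{"fingers":-1,"x":0,"y":0.001,"z":0,"spin":0},{"fingers":-1,"x":0,"y":0.001,"z":0,"spin":0},{"fingers":-1,"x":0,"y":0.001,"z":0,"spin":0},{"fingers":-1,"x":0,"y":0.001,"z":0,"spin":0},{"fingers":-1,"x":0,"y":0.001,"z":0,"spin":0},{"fingers":-1,"x":0,"y":0.001,"z":0,"spin":0},{"fingers":-1,"x":0,"y":0.001,"z":0,"spin":0},{"fingers":-1,"x":0,"y":0.001,"z":0,"spin":0}]' 15
python3 -c "
from station import get_obs
o=get_obs();print(o['moment'],o['force'])"
```

```text
time_s: 7.4
ee_pos: [0.4515, -0.109, 0.049]
eef_rot: [-1.57, -0.002, 2.175]
force: [-4.8, 8.4, 6.4]
grip_width: 0.0439
[ 1.52434539  1.02308612 -0.07417128] [-4.76766499  8.38114339  6.35291771]
```

```bash
python3 -m handwheel '[{"fingers":-1,"x":0.001,"y":0,"z":0,"spin":6},{"fingers":-1,"x":0.001,"y":0,"z":0,"spin":14},{"fingers":-1,"x":0.001,"y":0.0002,"z":0,"spin":22},{"fingers":-1,"x":0.001,"y":0.0004,"z":0,"spin":30},{"fingers":-1,"x":0.001,"y":0.0006,"z":0,"spin":38},{"fingers":-1,"x":0.001,"y":0.0008,"z":0,"spin":46},{"fingers":-1,"x":0.001,"y":0.001,"z":0,"spin":54},{"fingers":-1,"x":0.001,"y":0.0012,"z":0,"spin":62},{"fingers":-1,"x":0.001,"y":0.0014,"z":0,"spin":70},{"fingers":-1,"x":0.001,"y":0.0014,"z":0,"spin":70}]' 15
python3 -c "
from station import get_obs
o=get_obs();print(o['moment'],o['force'],o['qpos'])"
python3 look.py wrist .097 pics/w5.png; python3 cap.py pics/w5.png.npz wrist
```

```text
time_s: 8.4
ee_pos: [0.4514, -0.1096, 0.0475]
eef_rot: [-1.571, 0.001, 0.949]
force: [-1.9, -5.5, -0.8]
grip_width: 0.044
[-1.03718471  0.35826181 -0.03662378] [-1.86459922 -5.5048469  -0.79532918] [-3.16488573e-01  2.87301461e-01  1.89490587e+00 -1.02575606e-03
  9.59497739e-01 -1.26525633e+00]
[ 0.4514 -0.1096  0.0475] [-1.571e+00  1.000e-03  9.490e-01] [-3.160e-01  2.870e-01  1.895e+00 -1.000e-03  9.590e-01 -1.265e+00]
[ 268  207   94   98 6346] [313.6 259.6] [ 0.4493 -0.1068  0.097 ]
wrist top z 0.0967 circle 0.4447 -0.103 r 0.0337 mean [ 0.4504 -0.1072  0.0965] white 274 ang deg 40.4
```

View pics/w5.png

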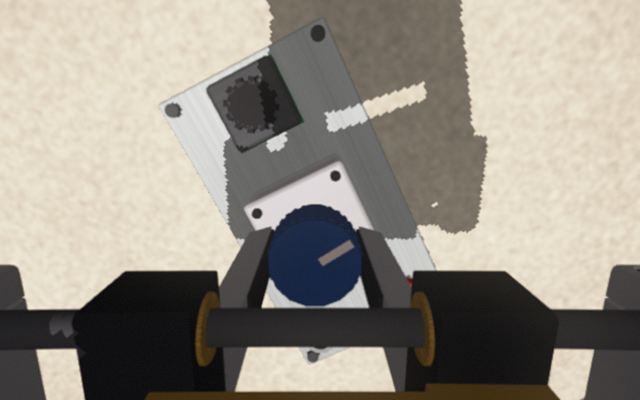

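```bash
python3 -m handwheel '[{"fingers":-1,"x":-0.0005,"y":0.0001,"z":0,"spin":6},{"fingers":-1,"x":-0.0005,"y":0.0003,"z":0,"spin":14},{"fingers":-1,"x":-0.0005,"y":0.0005,"z":0,"spin":22},{"fingers":-1,"x":-0.0005,"y":0.0007,"z":0,"spin":30},{"fingers":-1,"x":-0.0005,"y":0.0009,"z":0,"spin":38},{"fingers":-1,"x":-0.0005,"y":0.0011,"z":0,"spin":46},{"fingers":-1,"x":-0.0005,"y":0.0013,"z":0,"spin":54},{"fingers":-1,"x":-0.0005,"y":0.0015,"z":0,"spin":62},{"fingers":-1,"x":-0.0005,"y":0.0016,"z":0,"spin":70},{"fingers":-1,"x":-0.0005,"y":0.0018,"z":0,"spin":78}]' 15
cat > mark.py <<'E'
# world angle of the white line: PCA of light pixels inside the blue blob, cast onto the cap top
import sys
from station import get_obs,cams
from h import *
o=get_obs();c=cams.get_calibration("wrist");im,d=cams.camera("wrist")
if len(sys.argv)>2: cv2.imwrite(sys.argv[2],im[:,:,::-1])
b=mask(im,(100,120,20),(125,255,255));b[:150]=0
n,l,st,ce=cv2.connectedComponentsWithStats(b);i=1+np.argmax(st[1:,4])
h=cv2.convexHull(np.argwhere(l==i)[:,::-1].astype(np.int32));f=cv2.fillConvexPoly(np.zeros_like(b),h,255);f=cv2.erode(f,np.ones((9,9)))
s=cv2.cvtColor(im,cv2.COLOR_RGB2HSV);w=np.argwhere((f>0)&(s[...,1]<110)&(s[...,2]>70))[:,::-1]
P=ray(c,w,float(sys.argv[1]))[:,:2];C=P.mean(0);v=np.linalg.svd(P-C,full_matrices=0)[2][0]
v*=np.sign(v@(C-o["ee_pos"][:2]));a=np.degrees(np.arctan2(v[1],v[0]));y=np.degrees(o["eef_rot"][2])
r=C-o["ee_pos"][:2];print("n",len(w),"mark world deg",a.round(1),"radial",np.degrees(np.arctan2(r[1],r[0])).round(1),"minus tool yaw",((a-y+180)%360-180).round(1),"yaw",y.round(1),"mom",o["moment"].round(3),"F",o["force"].round(1),"q6",o["qpos"][5].round(3),o["ee_pos"].round(4))
E
python3 mark.py .095
```

```text
time_s: 9.45
ee_pos: [0.4507, -0.1098, 0.0457]
eef_rot: [-1.572, 0.001, -0.412]
force: [-5.9, -2.4, 2.7]
grip_width: 0.0439
n 410 mark world deg 10.4 radial 16.0 minus tool yaw 34.0 yaw -23.6 mom [-0.657  1.239  0.107] F [-5.9 -2.4  2.7] q6 0.095 [ 0.4507 -0.1098  0.0457]
```

```bash
python3 -m handwheel '[{"fingers":-1,"x":-0.0005,"y":0.0001,"z":0.0003,"spin":3},{"fingers":-1,"x":-0.0005,"y":0.0001,"z":0.0003,"spin":6},{"fingers":-1,"x":-0.0005,"y":0.0002,"z":0.0003,"spin":9},{"fingers":-1,"x":-0.0005,"y":0.0002,"z":0.0003,"spin":12},{"fingers":-1,"x":-0.0005,"y":0.0003,"z":0.0003,"spin":15},{"fingers":-1,"x":-0.0005,"y":0.0003,"z":0.0003,"spin":18},{"fingers":-1,"x":-0.0005,"y":0.0003,"z":0.0003,"spin":21},{"fingers":-1,"x":-0.0005,"y":0.0003,"z":0.0003,"spin":24},{"fingers":-1,"x":-0.0005,"y":0.0003,"z":0.0003,"spin":27},{"fingers":-1,"x":-0.0005,"y":0.0003,"z":0.0003,"spin":30}]' 15
python3 mark.py .0945
```

```text
time_s: 10.5
ee_pos: [0.4512, -0.1091, 0.0455]
eef_rot: [-1.571, -0.001, -0.932]
force: [0.8, -1.2, -0.1]
grip_width: 0.0435
n 404 mark world deg -9.8 radial -5.7 minus tool yaw 43.6 yaw -53.4 mom [-0.184 -0.057  0.467] F [ 0.8 -1.2 -0.1] q6 0.616 [ 0.4512 -0.1091  0.0455]
```

```bash
python3 -m handwheel '[{"fingers":-1,"x":0,"y":0,"z":0,"spin":2},{"fingers":-1,"x":0,"y":0,"z":0,"spin":4},{"fingers":-1,"x":0,"y":0,"z":0,"spin":6},{"fingers":-1,"x":0,"y":0,"z":0,"spin":8},{"fingers":-1,"x":0,"y":0,"z":0,"spin":10},{"fingers":-1,"x":0,"y":0,"z":0,"spin":12},{"fingers":-1,"x":0,"y":0,"z":0,"spin":14},{"fingers":-1,"x":0,"y":0,"z":0,"spin":16},{"fingers":-1,"x":0,"y":0,"z":0,"spin":16},{"fingers":-1,"x":0,"y":0,"z":0,"spin":16}]' 15
python3 mark.py .0945 pics/w6.png
```

```text
time_s: 11.55
ee_pos: [0.4513, -0.1091, 0.0457]
eef_rot: [-1.57, -0.001, -1.209]
force: [1.5, 0.7, 1.7]
grip_width: 0.0436
n 387 mark world deg -10.1 radial -5.3 minus tool yaw 59.2 yaw -69.3 mom [-0.176 -0.199  0.381] F [1.5 0.7 1.7] q6 0.893 [ 0.4513 -0.1091  0.0457]
```

Bottoming confirmed: over a further 16° of turning the mark stayed at -10°, with the moment at about 0.4–0.47 N m, against 0.11 before. Now backing off 90°.

```bash
python3 -m handwheel '[{"fingers":-1,"x":0,"y":0,"z":0,"spin":-4},{"fingers":-1,"x":0,"y":-0.0002,"z":0,"spin":-12},{"fingers":-1,"x":0,"y":-0.0004,"z":0,"spin":-20},{"fingers":-1,"x":0,"y":-0.0006,"z":0,"spin":-28},{"fingers":-1,"x":0,"y":-0.0008,"z":0,"spin":-36},{"fingers":-1,"x":0,"y":-0.001,"z":0,"spin":-44},{"fingers":-1,"x":0,"y":-0.0012,"z":0,"spin":-52},{"fingers":-1,"x":0,"y":-0.0014,"z":0,"spin":-60},{"fingers":-1,"x":0,"y":-0.0016,"z":0,"spin":-68},{"fingers":-1,"x":0,"y":-0.0018,"z":0,"spin":-76}]' 20
python3 mark.py .0962
```

```text
time_s: 12.6
ee_pos: [0.4508, -0.1088, 0.0473]
eef_rot: [-1.57, 0.0, 0.122]
force: [-0.8, 1.6, 3.6]
grip_width: 0.0436
n 410 mark world deg 65.0 radial 62.2 minus tool yaw 58.0 yaw 7.0 mom [ 0.14   0.137 -0.125] F [-0.8  1.6  3.6] q6 -0.438 [ 0.4508 -0.1088  0.0473]
```

```bash
python3 -m handwheel '[{"fingers":-1,"x":0,"y":-0.0001,"z":0,"spin":-3},{"fingers":-1,"x":0,"y":-0.0002,"z":0,"spin":-6},{"fingers":-1,"x":0,"y":-0.0003,"z":0,"spin":-9},{"fingers":-1,"x":0,"y":-0.0003,"z":0,"spin":-12},{"fingers":-1,"x":0,"y":-0.0003,"z":0,"spin":-14},{"fingers":-1,"x":0,"y":-0.0003,"z":0,"spin":-14},{"fingers":-1,"x":0,"y":-0.0003,"z":0,"spin":-14},{"fingers":-1,"x":0,"y":-0.0003,"z":0,"spin":-14},{"fingers":-1,"x":0,"y":-0.0003,"z":0,"spin":-14},{"fingers":-1,"x":0,"y":-0.0003,"z":0,"spin":-14}]' 20
python3 mark.py .0962 pics/w7.png; python3 look.py top .097 pics/t3.png; python3 - <<'E'
import cv2,numpy as np
a=cv2.imread("pics/w7.png");b=cv2.imread("pics/t3.png")
cv2.imwrite("pics/m7.png",np.vstack([cv2.resize(a[100:380],(480,210)),cv2.resize(b[90:340,120:540],(560,333))[:,:480]]))
E
```

```text
time_s: 13.65
ee_pos: [0.4508, -0.1089, 0.0476]
eef_rot: [-1.57, 0.0, 0.358]
force: [-3.1, 1.3, 4.9]
grip_width: 0.0437
n 409 mark world deg 79.0 radial 74.3 minus tool yaw 58.5 yaw 20.5 mom [0.375 0.587 0.074] F [-3.1  1.3  4.9] q6 -0.674 [ 0.4508 -0.1089  0.0476]
[ 0.4508 -0.1089  0.0476] [-1.57   0.     0.358] [-0.316  0.286  1.897  0.     0.96  -0.674]
[ 95 109  84  30 865] [140.8 126.9] [0.8387 0.4983 0.097 ]
[243 254  17  16 203] [251.  261.1] [0.4688 0.1952 0.097 ]
```

View pics/m7.png

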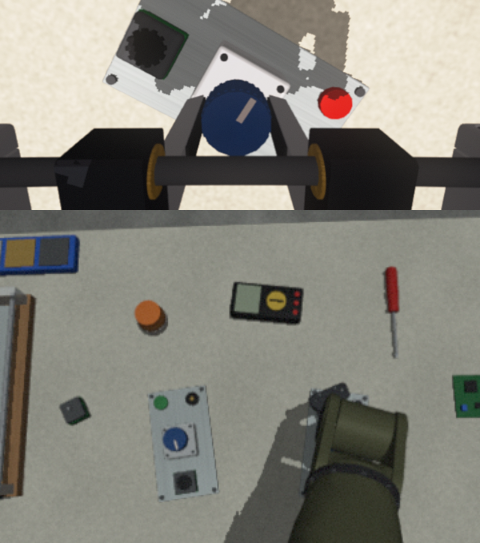

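```bash
python3 -c "
from station import workorder
print(workorder.hand_in())"
```

```text
the job is handed in; nothing more can be done
None
```

I screwed the red-marked unit's cap (unit A) down until it bottomed out, backed it off a quarter turn, and handed in with the gripper still holding it. The clock read about 14 s; no verdict was reported.

- **Bottoming:** the cap followed the gripper until its white mark stood at about -10°. Turning 16° further left the mark there, with the fingers slipping at about 0.4 N m instead of 0.1 N m.
- **Back-off:** the tool turned 89.8° counter-clockwise, and the mark moved from -10.1° to 79.0° (89.1°). The final grip was 43.7 mm wide at 20 N.
- **Other things:** unit B's cap measured in the same place as at the start. In the last pictures the jar, multimeter, screwdriver, loose motor and red puck looked undisturbed. I only compared these by eye, the board was partly outside the last crop, and the arm hid unit A's loose bearing from above.

**Checks that disagreed:**
- **Missed grip:** the first grip closed on air, because the fingertips were about 40 mm higher than the reported TCP and the stated tool geometry imply. I corrected the height from the wrist camera's depth image.
- **Line angle:** two readings of the white line's angle at the end, fitted line and direction from the TCP, differed by about 5°. I relied on the fitted line, which agreed with the tool's turn.

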